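Turn the dapping cube to its big dish

ROBOT

A 6-joint arm with a two-finger parallel gripper is mounted at the origin on the work surface. World frame = base frame: x ahead of the robot, y to its left, z up, the work surface at z = 0. Lengths are in mm, angles in rad, forces in N, time in s.
With the tool pointing down it reaches from about 350 to 975 mm from the base axis. Payload 7.1 kg.
Tool frame: the origin (TCP) lies midway between the tips of the shut fingers; the grasp point (between the pads) lies 19 mm behind it; z points along the fingers, y is the line along which they close (so a half turn about z gives the same grasp; the last joint's range is limited). The gripper opens to 88 mm and grips with 3 to 60 N. Pads are 20 mm wide; open, the fingers measure 115 mm over their backs; the gripper's body (75 mm by 178 mm) begins 61 mm behind the grasp point.
Start: joints at [-1.228, 0.423, 1.63, -0, 1.089, -0.019], TCP at [221.24, -584.515, 222.675] pointing down, gripper open.
Joint ranges: [-3, 3], [-0.9, 2.11], [0.09, 2.58], [-1.31, 4.45], [0.11, 2.69], [-2.54, 2.54]. Speed limits (rad/s): [2.39, 2.39, 3.01, 3.14, 3.14, 3.14].

INTERFACE

Orientations are given as a rotation vector (axis times angle).
In Python, from workcell import ctrl gives the robot as it stands. The module is installed in compiled form; this text tells all that it offers.
- The arm moves only by the tool servo_tool, never from a script. Its argument "increments" is a list of rows, each a list of 7 numbers: the shift along the world's x, y, z in cm, then the turn, a rotation vector about the world's x, y, z in degrees, then the opening, from -1 (shut) to 1 (fully open). A call has 1 to 20 rows; each row is the pose to reach, as a shift and turn from the pose commanded when the call began; what a row does not reach only later rows make up. A row lasts 1/12 s, in which the tool goes at most 41.7 mm and 7.16 degrees, less where a joint would pass 70% of its speed; a pose out of reach is approached as far as the arm can. A call with a gripper value outside its range is refused whole. The fingers move at their own pace and stop on an object; the grip force is fixed at half the most. Time passes only in rows, so rows that repeat a pose let the fingers close. It gives the time, the measured TCP pose, the force, the opening and the grip force at its end, in the units of the state.
- ctrl.get_obs(): the state, without advancing time (a new reading comes with each control period).
- ctrl.get_image(name): name is "scene" or "top" or "wrist"; returns a dict with "image" (480x640x3 uint8, red, green, blue), "fx", "fy", "cx", "cy" (pixels), "extrinsics" (4x4, takes a point from camera to world coordinates); the wrist camera has in their place "tool_from_camera" (4x4, takes a point from camera to tool coordinates, whose origin is the TCP and whose axes are the flange's). Camera axes: x right, y up, looking along -z (the intrinsics and any distortion apply to the point x, -y, -z); pixel columns grow to the right and rows downward; lengths in mm; the calibration is good to about 2 mm. A picture is of the moment at which its call begins: read the wrist's pose just before it. There is no depth.
- ctrl.close_job(): hands the job in; it is judged then, once.
The state is a dict: "t": time; "qpos": joint angles; "qvel": joint speeds; "joint_torque": joint torques, N m; "ee_pos": TCP position; "orientation": TCP orientation; "ft_force": force on the tool from outside, world axes, zero at the start; "moment": the same for the moment, N m; "width": finger opening in mm; "grasp_force": force on a finger pad.
Only numpy, scipy, OpenCV 4.12 (cv2) and the standard library are available. Lean on these libraries where they do the work, as an engineer would, in place of code of your own. Each camera call takes 0.05 s, during which the arm holds its last target. There are 200 camera calls.

TASK

The steel dapping cube on the rubber mat has the wrong side up for the next dome. Tip it over by pushing with the fingertips, never lifting it clear of the mat, until the side with the single large dish faces straight up, then push the cube back to the middle of the mat. Leave the other tools and the brass disc where they lie.

Things in the scene. Friction and masses are not known exactly. Their poses are not given: they have to be found in the camera images.
- cube: Steel dapping cube, 50 x 50 x 50 mm, 0.7 to 0.9 kg, dishes sunk in all six sides. Origin at its centre. +x axis out of the side with the single large dish; -x side: two dishes; +y: three; -y: one medium and four tiny; +z: four; -z: nine. Starts within 30 mm of the mat's middle with the four dishes (+z) up. To the touch it is a full box: fingertips do not sink into the dishes.
- big_dish (a point): Middle of the mouth of the large dish (42 mm wide, 14 mm deep): 25 mm from the cube's centre along its +x axis. At the start it looks sideways: anywhere from 35 degrees right of straight away from the robot (world +x) to 90 degrees left of it (world +y).
- mat: Black rubber mat fixed on the bench, 200 x 200 x 8 mm. Origin: centre of its underside; x, y along its edges. The cube grips it. Pushed 40 mm up on a side, fingertip rising with that side (about 25 mm up over 60 mm of travel; a level push binds), it tips about its far lower edge and falls onto the next side past 45 degrees, its centre 50 mm on. Pushed 15 mm up it slides, at 6 to 11 N.
- blank: Brass disc, 32 mm across, 3 mm thick, lying on the mat near its corner farthest from the robot on the left (+x, +y of the mat). Origin at the centre of its underside.
- hammer: Hammer lying on the bench to the left (+y) of the mat, 260 mm long, 26 mm high, steel head (90 mm wide) at its +x end, wooden handle towards the robot. Origin under its middle; x axis along the handle.
- pliers: Flat-nose pliers lying on the bench to the right (-y) of the mat, about 165 mm long, 44 mm wide, 13 mm high, jaws to +x. Origin at the underside between handles and jaws.
- bench_block: Flat square steel bench block, 65 x 65 x 19 mm, lying on the bench just beyond the far (+x) edge of the mat. Origin at the centre of its underside.
- loupe: Folded steel loupe, 50 x 27 x 16 mm, lying on the bench beyond the far (+x) edge of the mat beside the bench block (they may have swapped places). Origin under its middle.
- calipers: Digital calipers, 200 mm long, 16 mm high, lying on the bench well to the right of the mat. Origin under the middle of the beam, x axis along it.
- file: Flat file with wooden handle, 250 mm long, 25 mm high, lying on the bench well to the left of the mat. Origin under its middle, x axis along it.
Mind the look-alikes: they are no part of the job. There is more than one size of the cube; the one meant has the size given above.

How it is judged:
By the outcome, as a careful person would: the job done as asked, in the order asked, and still so for the second after the job is handed in, with the robot touching nothing.
It also fails if it takes over 50 s, if anything falls off the work surface, if the arm or the gripper's body presses on something with over 40 N, if the wrist force passes 120 N, or if a joint passes its speed limit or range.

## Working session

There is one attempt and no reset: what is moved stays moved. The work goes in short steps, Python scripts to look and compute and a tool call to move; the robot and the scene stay as the last step left them, time stands still between calls to the robot, and variables do not carry over. Pictures are saved under pics/ and viewed, at most 10 in all, crops included, and the job is handed in when it is done.

Besides the shell and the picture viewer there is one more tool, called after "Call:" as name(argument=value, ...) on one line, values as JSON. servo_tool: Moves the arm, as the interface text tells. Its arguments: {"type":"object","properties":{"increments":{"type":"array","items":{"type":"array","items":{"type":"number"}}}},"required":["increments"]}

```bash
mkdir -p pics
cat > h.py <<'E'
import numpy as np, cv2
from workcell import ctrl
def snap(n,f,crop=None,s=1):
    d=ctrl.get_image(n); im=d["image"][:,:,::-1].copy(); cv2.imwrite(f"pics/{f}_raw.png",im)
    np.savez(f"pics/{f}.npz",**{k:v for k,v in d.items() if k!="image"})
    if crop: im=im[crop[1]:crop[3],crop[0]:crop[2]]
    cv2.imwrite(f"pics/{f}.png",cv2.resize(im,None,fx=s,fy=s,interpolation=cv2.INTER_CUBIC))
def w(f,u,v,z):
    d=np.load(f"pics/{f}.npz"); E=d["extrinsics"]
    r=E[:3,:3]@np.array([(u-d["cx"])/d["fx"],-(v-d["cy"])/d["fy"],-1]); o=E[:3,3]
    return o+r*(z-o[2])/r[2]
def p(f,X):
    d=np.load(f"pics/{f}.npz"); E=np.linalg.inv(d["extrinsics"]); c=E[:3,:3]@np.array(X)+E[:3,3]
    return d["cx"]+d["fx"]*c[0]/-c[2], d["cy"]+d["fy"]*c[1]/c[2]
E
python3 - <<'E'
from h import *
snap("top","t0"); snap("scene","s0")
d=np.load("pics/t0.npz"); print({k:d[k] for k in d})
print(ctrl.get_obs())
E
```

```text
{'fx': array(520.28602816), 'fy': array(520.28602816), 'cx': array(315.8037266), 'cy': array(236.55722183), 'extrinsics': array([[ 7.45157508e-03,  9.85827747e-01, -1.67595132e-01,
         3.19508441e+02],
       [-9.99921364e-01,  9.03635353e-03,  8.69535349e-03,
         2.59501784e+01],
       [ 1.00865696e-02,  1.67517159e-01,  9.85817560e-01,
         1.47179219e+03],
       [ 0.00000000e+00,  0.00000000e+00,  0.00000000e+00,
         1.00000000e+00]])}
{'t': 0.1, 'qpos': array([-1.22800791e+00,  4.23722406e-01,  1.63059343e+00, -1.79549625e-05,
        1.08861809e+00, -1.90328293e-02]), 'qvel': array([-0.00250414, -0.00168298, -0.00245653, -0.00221957,  0.00187687,
       -0.00181054]), 'joint_torque': array([-9.74571522e-04, -5.45614600e+01, -2.74325430e+01,  6.45045494e-02,
        1.88511098e-02, -5.42910186e-05]), 'ee_pos': array([ 221.06975304, -584.06595633,  222.01358801]), 'orientation': array([-3.08902068e+00, -5.65027499e-01,  3.64066173e-04]), 'ft_force': array([ 0.3494364,  0.3168103, -0.4223324]), 'moment': array([-0.01712647, -0.04110945, -0.01154206]), 'grasp_force': 0.0, 'width': 87.64808588643169}
```

View pics/t0.png

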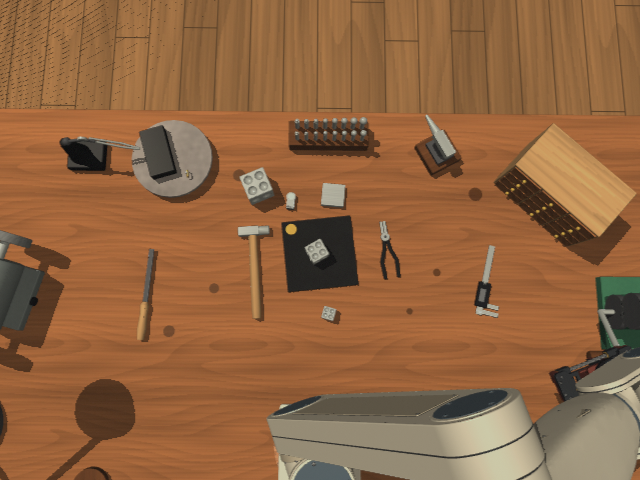

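View pics/s0.png

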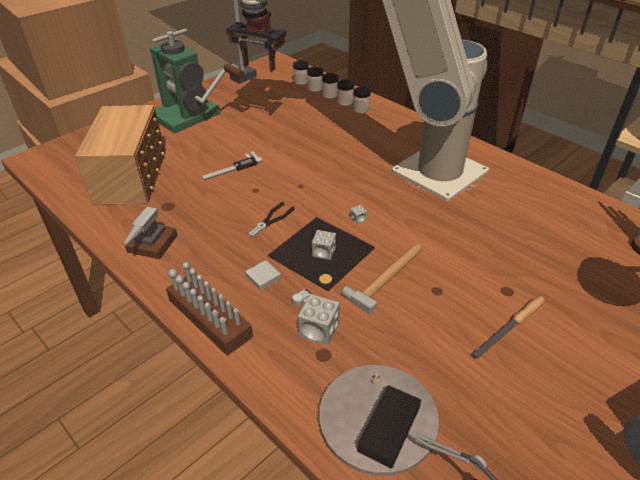

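Top view: three cubes, at (317,250) on the mat, (257,183) large and off the mat, and (329,314) small and off the mat. The one on the mat is the 50 mm cube; I'll check it in a close crop.

Run:
```python
from h import *
a=cv2.imread("pics/t0_raw.png")[205:305,270:370]; b=cv2.imread("pics/s0_raw.png")[210:295,265:380]
a=cv2.resize(a,(400,400),interpolation=3);
b=cv2.resize(b,(400,296),interpolation=3)
# extra tight
c=cv2.imread("pics/t0_raw.png")[230:275,295:340]; c=cv2.resize(c,(295,295),interpolation=3)
d=cv2.imread("pics/s0_raw.png")[225:265,305:345]; d=cv2.resize(d,(295,295),interpolation=3)
o=np.zeros((600,800,3),np.uint8); o[:296,:400]=b; o[:295,400:695]=d; o[300:595,:295]=c; 
a=cv2.resize(a,(300,300)); o[300:,400:700]=a
cv2.imwrite("pics/c0.png",o)
C=[w("t0",u,v,8) for u,v in [(282,222),(350.5,216),(358.5,286),(289,292.5)]]
for i in range(4): print(C[i].round(1),np.linalg.norm(C[i]-C[i-1]).round(1))
print(np.mean(C,0))
```

```text
[609.8 110.2   8. ] 202.4
[629.2 -86.3   8. ] 197.5
[ 428.5 -108.     8. ] 201.9
[408.7  86.9   8. ] 196.0
[519.05823479   0.71574145   8.        ]
```

View pics/c0.png

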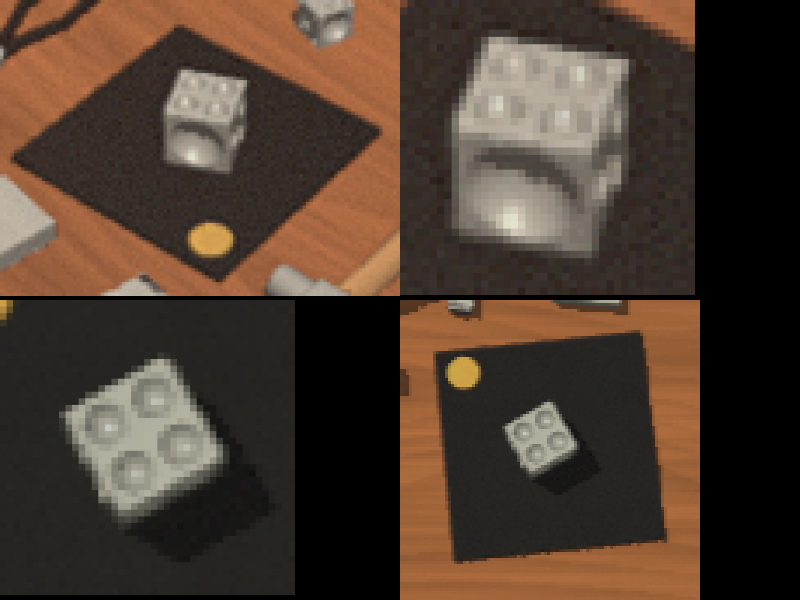

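Run:
```python
from h import *
s=295/45
C=np.array([w("t0",295+u/s-.5,230+v/s-.5,58) for u,v in [(165,57),(222,155),(122,220),(65,112)]])
for i in range(4): e=C[i]-C[i-1];print(C[i].round(1),np.linalg.norm(e).round(1),np.degrees(np.arctan2(e[1],e[0])).round(1))
m=C.mean(0);print(m)
for a in (30,-60): print(a,p("s0",m+[25*np.cos(np.radians(a)),25*np.sin(np.radians(a)),-25]))
# check with scene: top corners
for c in C: print(p("s0",c))
```

```text
[555.4   2.8  58. ] 48.0 -60.4
[514.  -21.3  58. ] 47.9 -149.8
[486.3  20.3  58. ] 50.0 123.7
[531.6  44.6  58. ] 51.4 28.2
[521.84993088  11.58329924  58.        ]
30 (np.float64(322.08898068364056), np.float64(249.452943535568))
-60 (np.float64(315.3165648843601), np.float64(241.40864246541622))
(np.float64(312.7759331315052), np.float64(240.3878241921956))
(np.float64(317.80198798309436), np.float64(228.45409641872487))
(np.float64(336.8155123673149), np.float64(230.94645606538927))
(np.float64(331.16505870247727), np.float64(243.78951188374944))
```

The crop confirms it: the 50 mm cube is on the mat with its four dishes up, centre about (522,12). The large dish, at scene px (321,252), faces 30° left of +x. I'll tip it by pushing from the dish side towards 210°.

Call:
servo_tool(increments=[[34.4, 62.1, -4.0, 0, 0, 9.5, -0.6], [34.4, 62.1, -4.0, 0, 0, 9.5, -0.6], [34.4, 62.1, -4.0, 0, 0, 9.5, -0.6], [34.4, 62.1, -4.0, 0, 0, 9.5, -0.6], [34.4, 62.1, -4.0, 0, 0, 9.5, -0.6], [34.4, 62.1, -4.0, 0, 0, 9.5, -0.6], [34.4, 62.1, -4.0, 0, 0, 9.5, -0.6], [34.4, 62.1, -4.0, 0, 0, 9.5, -0.6], [34.4, 62.1, -4.0, 0, 0, 9.5, -0.6], [34.4, 62.1, -4.0, 0, 0, 9.5, -0.6], [34.4, 62.1, -4.0, 0, 0, 9.5, -0.6], [34.4, 62.1, -4.0, 0, 0, 9.5, -0.6], [34.4, 62.1, -4.0, 0, 0, 9.5, -0.6], [34.4, 62.1, -4.0, 0, 0, 9.5, -0.6], [34.4, 62.1, -4.0, 0, 0, 9.5, -0.6], [34.4, 62.1, -4.0, 0, 0, 9.5, -0.6], [34.4, 62.1, -4.0, 0, 0, 9.5, -0.6], [34.4, 62.1, -4.0, 0, 0, 9.5, -0.6], [34.4, 62.1, -4.0, 0, 0, 9.5, -0.6], [34.4, 62.1, -4.0, 0, 0, 9.5, -0.6]])

```text
t: 1.77
ee_pos: [564.5, 36.4, 182.1]
orientation: [-3.032, -0.821, 0.003]
ft_force: [-0.7, 0.9, 0.5]
width: 17.7
grasp_force: 0.0
```

Call:
servo_tool(increments=[[0, 0, -4, 0, 0, 0, -0.6], [0, 0, -8, 0, 0, 0, -0.6], [0, 0, -11, 0, 0, 0, -0.6], [0, 0, -13, 0, 0, 0, -0.6], [0, 0, -13.5, 0, 0, 0, -0.6], [0, 0, -13.5, 0, 0, 0, -0.6], [0, 0, -13.5, 0, 0, 0, -0.6]])

```text
t: 2.35
ee_pos: [565.5, 35.5, 48.6]
orientation: [3.033, 0.817, 0.001]
ft_force: [0.5, 0.5, -0.4]
width: 17.8
grasp_force: 0.0
```

Run:
```python
from h import *
d=ctrl.get_image("wrist"); a=d["image"][:,:,::-1]; snap("scene","s1")
b=cv2.imread("pics/s1_raw.png")[190:310,250:410]
cv2.imwrite("pics/v1.png",np.hstack([cv2.resize(a,(400,300)),cv2.resize(b,(400,300),interpolation=3)]))
```

```text
(no output)
```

View pics/v1.png

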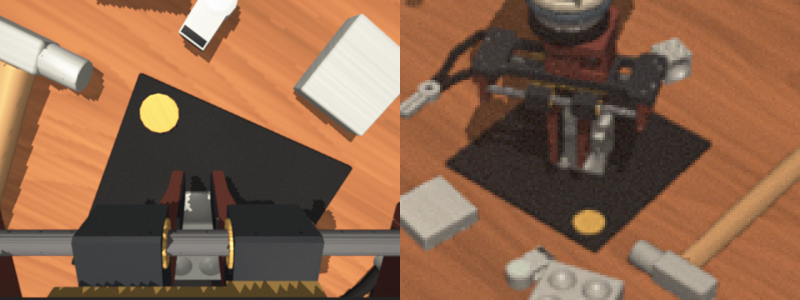

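Wrist view: the fingers at (165–230,200) stand just beyond the cube's dish side, with the cube centred between them. The blank at (159,113) and the other tools are clear. Now the tipping push.

Call:
servo_tool(increments=[[-0.43, -0.25, 0, 0, 0, 0, -0.6], [-0.87, -0.5, 0, 0, 0, 0, -0.6], [-1.21, -0.7, 0, 0, 0, 0, -0.6], [-1.39, -0.8, 0.05, 0, 0, 0, -0.6], [-1.56, -0.9, 0.15, 0, 0, 0, -0.6], [-1.73, -1.0, 0.3, 0, 0, 0, -0.6], [-1.91, -1.1, 0.5, 0, 0, 0, -0.6], [-2.08, -1.2, 0.65, 0, 0, 0, -0.6], [-2.25, -1.3, 0.8, 0, 0, 0, -0.6], [-2.43, -1.4, 0.95, 0, 0, 0, -0.6], [-2.6, -1.5, 1.1, 0, 0, 0, -0.6]])

```text
t: 3.37
ee_pos: [541.9, 22.1, 60.4]
orientation: [3.032, 0.818, 0.01]
ft_force: [3.6, 4.9, 5.3]
width: 17.9
grasp_force: 3.5
```

Run:
```python
from h import *
d=ctrl.get_image("wrist"); a=d["image"][:,:,::-1]; snap("scene","s2")
b=cv2.imread("pics/s2_raw.png")[190:310,250:410]
cv2.imwrite("pics/v2.png",np.hstack([cv2.resize(a,(400,300)),cv2.resize(b,(400,300),interpolation=3)]))
```

```text
(no output)
```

View pics/v2.png

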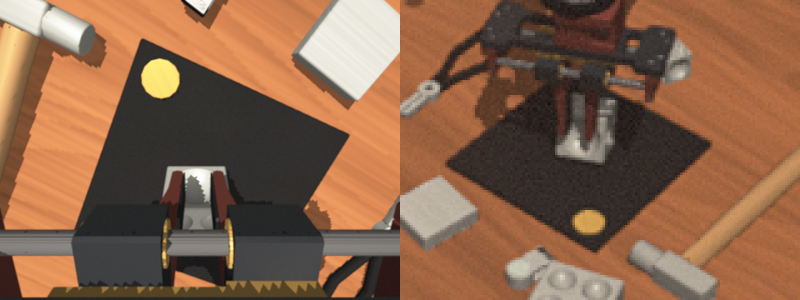

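The cube is tilting under the fingers, with the dish face turning up at scene crop (580,145). Continue.

Call:
servo_tool(increments=[[-0.26, -0.15, 0.25, 0, 0, 0, -0.6], [-0.52, -0.3, 0.45, 0, 0, 0, -0.6], [-0.78, -0.45, 0.65, 0, 0, 0, -0.6], [-1.04, -0.6, 0.8, 0, 0, 0, -0.6], [-1.3, -0.75, 0.95, 0, 0, 0, -0.6], [-1.56, -0.9, 1.05, 0, 0, 0, -0.6], [-1.82, -1.05, 1.15, 0, 0, 0, -0.6], [-2.08, -1.2, 1.25, 0, 0, 0, -0.6], [-2.34, -1.35, 1.3, 0, 0, 0, -0.6], [-2.6, -1.5, 1.35, 0, 0, 0, -0.6], [-2.86, -1.65, 1.4, 0, 0, 0, -0.6], [-3.12, -1.8, 1.4, 0, 0, 0, -0.6], [-3.38, -1.95, 1.4, 0, 0, 0, -0.6], [-3.64, -2.1, 1.4, 0, 0, 0, -0.6], [-3.64, -2.1, 1.4, 0, 0, 0, -0.6]])

```text
t: 4.72
ee_pos: [502.0, 0.3, 72.5]
orientation: [-3.033, -0.819, 0.001]
ft_force: [0.2, -0.3, -0.3]
width: 17.3
grasp_force: 0.0
```

Force gone, so it has fallen over. Lift and retreat to the right (-y) to look.

Call:
servo_tool(increments=[[0, 0, 4, 0, 0, 0, -0.6], [0, 0, 8, 0, 0, 0, -0.6], [0, -3, 11, 0, 0, 0, -0.6], [0, -7, 11, 0, 0, 0, -0.6], [0, -11, 11, 0, 0, 0, -0.6], [0, -15, 11, 0, 0, 0, -0.6], [0, -19, 11, 0, 0, 0, -0.6], [0, -23, 11, 0, 0, 0, -0.6], [0, -27, 11, 0, 0, 0, -0.6], [0, -30, 11, 0, 0, 0, -0.6], [0, -30, 11, 0, 0, 0, -0.6]])

```text
t: 5.63
ee_pos: [503.0, -304.8, 182.9]
orientation: [3.032, 0.812, 0.002]
ft_force: [-0.3, 0.1, 0.4]
width: 17.7
grasp_force: 0.0
```

Run:
```python
from h import *
snap("top","t3"); snap("scene","s3")
a=cv2.imread("pics/t3_raw.png")[225:285,285:345]; b=cv2.imread("pics/s3_raw.png")[210:270,290:350]
cv2.imwrite("pics/v3.png",np.hstack([cv2.resize(x,(400,400),interpolation=3) for x in (a,b)]))
```

```text
(no output)
```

View pics/v3.png

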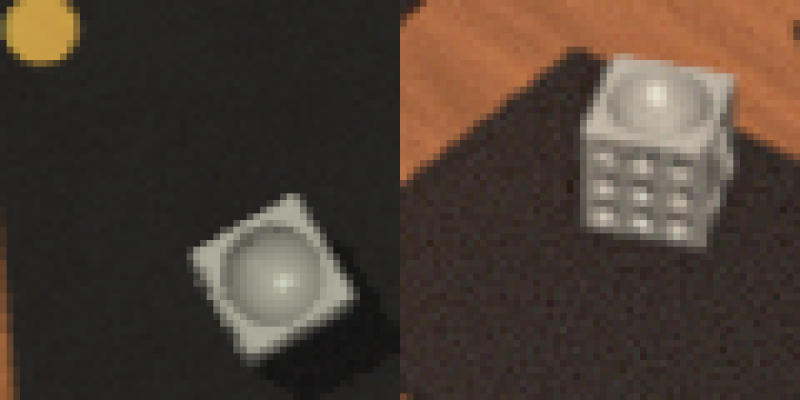

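Large dish is up. In the top crop its corners are (293,194), (357,293), (250,362) and (190,250).

Run:
```python
from h import *
s=400/60
C=np.array([w("t3",285+u/s-.5,225+v/s-.5,58) for u,v in [(293,194),(357,293),(250,362),(190,250)]])
for i in range(4): e=C[i]-C[i-1];print(C[i].round(1),np.linalg.norm(e).round(1),np.degrees(np.arctan2(e[1],e[0])).round(1))
m=C.mean(0);print(m)
# refine via bright-pixel segmentation
def seg(f,box):
    im=cv2.imread(f"pics/{f}_raw.png"); g=cv2.cvtColor(im,cv2.COLOR_BGR2GRAY)
    x0,y0,x1,y1=box; M=(g[y0:y1,x0:x1]>80).astype(np.uint8)
    c=max(cv2.findContours(M,0,2)[0],key=cv2.contourArea); r=cv2.minAreaRect(c+[x0,y0])
    B=np.array([w(f,u,v,58) for u,v in cv2.boxPoints(r)]); print(f,r,B.round(1),B.mean(0).round(1))
seg("t0",(297,233,337,270)); seg("t3",(305,250,345,283))
g=cv2.cvtColor(cv2.imread("pics/t0_raw.png"),6)
print(p("t0",[519,.7,8]))
# mat fit: dark threshold
M=(g<50).astype(np.uint8)[205:300,270:370]; c=max(cv2.findContours(M,0,2)[0],key=cv2.contourArea); r=cv2.minAreaRect(c+[270,205]); print(r)
B=np.array([w("t0",u,v,8) for u,v in cv2.boxPoints(r)]);print(B.round(1),B.mean(0))
```

```text
[512.8 -21.5  58. ] 48.3 -60.8
[472.1 -47.9  58. ] 48.4 -147.1
[443.5  -4.2  58. ] 52.2 123.3
[489.2  20.6  58. ] 52.1 28.5
[479.41645284 -13.26505655  58.        ]
t0 ((316.25469970703125, 250.85848999023438), (19.425716400146484, 19.814231872558594), 60.945396423339844) [[529.9  48.8  58. ]
 [557.2   1.3  58. ]
 [510.2 -24.8  58. ]
 [483.3  22.4  58. ]] [520.2  11.9  58. ]
t3 ((325.1769104003906, 266.18463134765625), (18.85327911376953, 19.72152328491211), 60.2551155090332) [[486.8  23.5  58. ]
 [514.2 -23.2  58. ]
 [469.3 -48.9  58. ]
 [442.2  -2.3  58. ]] [478.1 -12.7  58. ]
(np.float64(320.02118815885194), np.float64(253.74200329799))
((319.57562255859375, 253.44125366210938), (69.78050994873047, 70.45050048828125), 84.17366027832031)
[[ 608.9  113.1    8. ]
 [ 631.7  -87.9    8. ]
 [ 432.5 -107.1    8. ]
 [ 410.9   89.6    8. ]] [520.98329307   1.90603685   8.        ]
```

Call:
servo_tool(increments=[[-1, 4, 0, 0, 0, 0, -0.6], [-2, 8, 0, 0, 0, 0, -0.6], [-3, 12, 0, 0, 0, 0, -0.6], [-4, 16, 0, 0, 0, 0, -0.6], [-5, 20, 0, 0, 0, 0, -0.6], [-6, 24, 0, 0, 0, 0, -0.6], [-6.7, 26.1, 0, 0, 0, 0, -0.6], [-6.7, 26.1, -4, 0, 0, 0, -0.6], [-6.7, 26.1, -8, 0, 0, 0, -0.6], [-6.7, 26.1, -12, 0, 0, 0, -0.6], [-6.7, 26.1, -15, 0, 0, 0, -0.6], [-6.7, 26.1, -16, 0, 0, 0, -0.6], [-6.7, 26.1, -16, 0, 0, 0, -0.6], [-6.7, 26.1, -16, 0, 0, 0, -0.6]])

```text
t: 6.9
ee_pos: [435.7, -37.9, 23.1]
orientation: [-3.032, -0.82, 0.001]
ft_force: [0.4, -0.8, -0.6]
width: 17.5
grasp_force: 0.0
```

Call:
servo_tool(increments=[[0.43, 0.25, 0, 0, 0, 0, -0.6], [0.87, 0.5, 0, 0, 0, 0, -0.6], [1.13, 0.65, 0, 0, 0, 0, -0.6], [1.39, 0.8, 0, 0, 0, 0, -0.6], [1.65, 0.95, 0, 0, 0, 0, -0.6], [1.91, 1.1, 0, 0, 0, 0, -0.6], [2.17, 1.25, 0, 0, 0, 0, -0.6], [2.43, 1.4, 0, 0, 0, 0, -0.6]])

```text
t: 7.57
ee_pos: [454.6, -25.4, 23.5]
orientation: [-3.031, -0.819, 0.016]
ft_force: [-20.1, -14.3, 21.5]
width: 17.7
grasp_force: 12.5
```

Run:
```python
from h import *
d=ctrl.get_image("wrist"); a=d["image"][:,:,::-1]; snap("scene","s4")
o=ctrl.get_obs(); print(o["ee_pos"],o["ft_force"])
b=cv2.imread("pics/s4_raw.png")[200:275,280:380]
cv2.imwrite("pics/v4.png",np.hstack([cv2.resize(a,(400,300)),cv2.resize(b,(400,300),interpolation=3)]))
```

```text
[455.1347927  -25.0948014   23.48932833] [-16.38903806 -10.59525092  15.97370838]
```

View pics/v4.png

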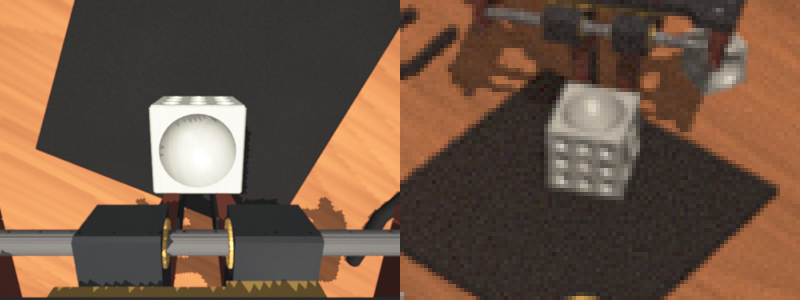

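The cube is still flat with the large dish up, but the push is binding upward. Back off, lower the tips and push again.

Call:
servo_tool(increments=[[-0.4, -0.25, 0, 0, 0, 0, -0.6], [-0.9, -0.5, 0, 0, 0, 0, -0.6], [-0.9, -0.5, -0.6, 0, 0, 0, -0.6], [-0.9, -0.5, -0.8, 0, 0, 0, -0.6], [-0.6, -0.35, -0.8, 0, 0, 0, -0.6], [-0.4, -0.25, -0.8, 0, 0, 0, -0.6], [-0.2, -0.1, -0.8, 0, 0, 0, -0.6], [0, 0, -0.8, 0, 0, 0, -0.6], [0.2, 0.1, -0.8, 0, 0, 0, -0.6], [0.4, 0.25, -0.8, 0, 0, 0, -0.6]])

```text
t: 8.5
ee_pos: [459.5, -22.8, 14.5]
orientation: [-3.031, -0.82, 0.015]
ft_force: [-15.8, -13.9, 17.2]
width: 17.6
grasp_force: 10.7
```

Call:
servo_tool(increments=[[0.2, 0.1, 0, 0, 0, 0, -0.6], [0.4, 0.25, 0, 0, 0, 0, -0.6], [0.6, 0.35, 0, 0, 0, 0, -0.6], [0.8, 0.45, 0, 0, 0, 0, -0.6], [0.8, 0.45, 0, 0, 0, 0, -0.6], [0.8, 0.45, 0, 0, 0, 0, -0.6]])

```text
t: 9.0
ee_pos: [465.8, -18.1, 14.3]
orientation: [-3.03, -0.82, 0.019]
ft_force: [-18.3, -11.8, 19.2]
width: 17.6
grasp_force: 11.1
```

Run:
```python
from h import *
snap("scene","s5"); snap("top","t5"); print(ctrl.get_obs()["ee_pos"],ctrl.get_obs()["ft_force"])
b=cv2.imread("pics/s5_raw.png")[215:265,295:355];a=cv2.imread("pics/t5_raw.png")[225:285,290:340]
cv2.imwrite("pics/v5.png",np.hstack([cv2.resize(a,(320,400),interpolation=3),cv2.resize(b,(480,400),interpolation=3)]))
# expected corner px for flat cube with centre c, yaw 30
for c in ([479,-13],[490,-6.5]):
  for q in ((25,25,58),(25,-25,58),(25,25,8),(25,-25,8)):
    a=np.radians(30);X=[c[0]+q[0]*np.cos(a)-q[1]*np.sin(a),c[1]+q[0]*np.sin(a)+q[1]*np.cos(a),q[2]]
    u,v=p("s5",X); print(c,q,round((u-295)*8+320),round((v-215)*8))
```

```text
[465.77074867 -18.12344585  14.25971566] [-18.65738924 -11.36098469  19.76024291]
[479, -13] (25, 25, 58) 653 131
[479, -13] (25, -25, 58) 503 105
[479, -13] (25, 25, 8) 650 246
[479, -13] (25, -25, 8) 504 220
[490, -6.5] (25, 25, 58) 643 157
[490, -6.5] (25, -25, 58) 492 130
[490, -6.5] (25, 25, 8) 641 272
[490, -6.5] (25, -25, 8) 494 245
```

View pics/v5.png

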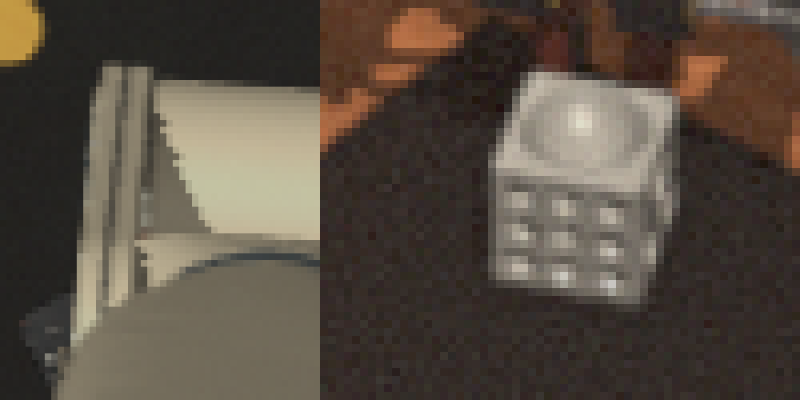

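The cube is sliding flat, about 21 mm moved, with its near bottom edge from (490,280) to (640,305) in the crop. Push on by 19 mm, back off and measure.

Call:
servo_tool(increments=[[0.2, 0.1, 0, 0, 0, 0, -0.6], [0.4, 0.23, 0.02, 0, 0, 0, -0.6], [0.6, 0.35, 0.04, 0, 0, 0, -0.6], [0.8, 0.46, 0.06, 0, 0, 0, -0.6], [1.0, 0.58, 0.08, 0, 0, 0, -0.6], [1.2, 0.7, 0.1, 0, 0, 0, -0.6], [1.4, 0.8, 0.1, 0, 0, 0, -0.6], [1.6, 0.92, 0.1, 0, 0, 0, -0.6], [1.6, 0.92, 0.1, 0, 0, 0, -0.6]])

```text
t: 9.85
ee_pos: [488.6, -8.1, 15.6]
orientation: [3.033, 0.82, 0.0]
ft_force: [-3.4, -2.5, -2.6]
width: 17.9
grasp_force: 2.1
```

Call:
servo_tool(increments=[[-1.0, -0.6, 0, 0, 0, 0, -0.6], [-2.5, -1.5, 0, 0, 0, 0, -0.6], [-3.5, -2, 4, 0, 0, 0, -0.6], [-3.5, -2, 8, 0, 0, 0, -0.6], [-3.5, -2, 12, 0, 0, 0, -0.6], [-3.5, -6, 14, 0, 0, 0, -0.6], [-3.5, -10, 14, 0, 0, 0, -0.6], [-3.5, -14, 14, 0, 0, 0, -0.6], [-3.5, -18, 14, 0, 0, 0, -0.6], [-3.5, -22, 14, 0, 0, 0, -0.6], [-3.5, -26, 14, 0, 0, 0, -0.6], [-3.5, -26, 14, 0, 0, 0, -0.6], [-3.5, -26, 14, 0, 0, 0, -0.6]])

```text
t: 10.93
ee_pos: [453.4, -270.9, 156.2]
orientation: [3.032, 0.813, 0.004]
ft_force: [0.5, 0.3, -0.3]
width: 17.8
grasp_force: 0.0
```

```bash
cat >> h.py <<'E'
def seg(f,z=58,half=22):
    g=cv2.cvtColor(cv2.imread(f"pics/{f}_raw.png"),6)
    u,v=map(int,p(f,[519,0,8])); x0,y0=u-28,v-28
    M=(cv2.resize(g[y0:v+28,x0:u+28],None,fx=8,fy=8,interpolation=2)>85).astype(np.uint8)
    c=max(cv2.findContours(M,0,2)[0],key=cv2.contourArea); r=cv2.minAreaRect(c)
    B=np.array([w(f,x0+(a+.5)/8-.5,y0+(b+.5)/8-.5,z) for a,b in cv2.boxPoints(r)])
    e=B[1]-B[0]; print(f,"centre",B.mean(0).round(1),"sides",np.linalg.norm(e).round(1),np.linalg.norm(B[2]-B[1]).round(1),"yaw",np.degrees(np.arctan2(e[1],e[0])).round(1))
E
python3 - <<'E'
from h import *
snap("top","t6",(280,210,360,290),5); snap("scene","s6")
for f in("t0","t3","t6"): seg(f)
a=cv2.imread("pics/t6.png"); b=cv2.resize(cv2.imread("pics/s6_raw.png")[205:295,265:380],(400,313))
b=np.vstack([b,np.zeros((87,400,3),np.uint8)]);cv2.imwrite("pics/v6.png",np.hstack([a,b]))
E
```

```text
t0 centre [520.3  12.4  58. ] sides 55.5 54.4 yaw -59.8
t3 centre [478.1 -12.9  58. ] sides 53.9 53.1 yaw -59.6
t6 centre [517.4  12.1  58. ] sides 55.0 54.9 yaw -59.4
```

View pics/v6.png

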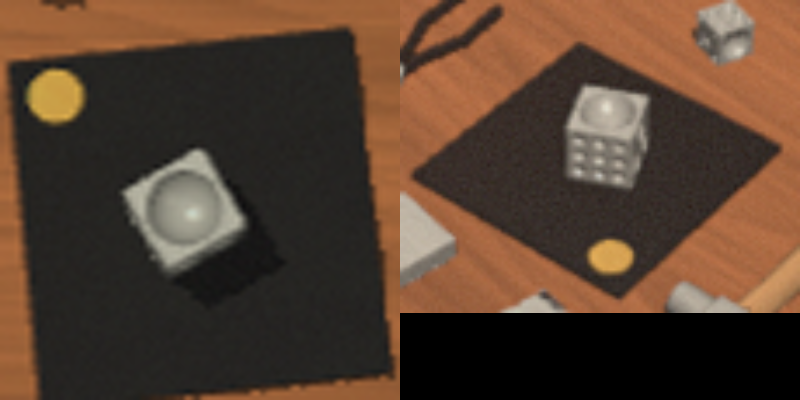

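Large dish up at top crop (185,208), and the scene crop agrees. The cube centre is about (519,10) against the mat middle at about (520,1). It needs about 8 mm towards az -60°: I'll straddle it with the fingers open and push with one pad.

Call:
servo_tool(increments=[[0.9, 4, 0, 0, 0, 0, 1], [1.9, 8, 0, 0, 0, 0, 1], [2.8, 12, 0, 0, 0, 0, 1], [3.8, 16, 0, 0, 0, 0, 1], [4.7, 20, 0, 0, 0, 0, 1], [5.7, 24, 0, 0, 0, 0, 1], [6.6, 27.9, 0, 0, 0, 0, 1], [6.6, 27.9, 0, 0, 0, 0, 1], [6.6, 27.9, 0, 0, 0, 0, 1], [6.6, 27.9, -3, 0, 0, 0, 1], [6.6, 27.9, -6, 0, 0, 0, 1], [6.6, 27.9, -9, 0, 0, 0, 1], [6.6, 27.9, -12, 0, 0, 0, 1], [6.6, 27.9, -14, 0, 0, 0, 1], [6.6, 27.9, -14, 0, 0, 0, 1], [6.6, 27.9, -14, 0, 0, 0, 1]])

```text
t: 12.37
ee_pos: [517.9, 10.1, 15.2]
orientation: [-3.033, -0.818, 0.004]
ft_force: [0.2, -0.3, 0.1]
width: 88.1
grasp_force: 0.0
```

Call:
servo_tool(increments=[[0.3, -0.5, 0, 0, 0, 0, 1], [0.6, -1.0, 0, 0, 0, 0, 1], [0.75, -1.3, 0, 0, 0, 0, 1], [0.85, -1.5, 0, 0, 0, 0, 1], [0.95, -1.7, 0, 0, 0, 0, 1], [1.05, -1.9, 0.02, 0, 0, 0, 1], [1.15, -2.05, 0.04, 0, 0, 0, 1], [1.25, -2.2, 0.06, 0, 0, 0, 1], [1.35, -2.35, 0.08, 0, 0, 0, 1], [1.35, -2.35, 0.1, 0, 0, 0, 1], [1.35, -2.35, 0.1, 0, 0, 0, 1]])

```text
t: 13.28
ee_pos: [531.9, -12.3, 17.1]
orientation: [-3.032, -0.818, 0.002]
ft_force: [-1.9, 5.6, 0.8]
width: 87.7
grasp_force: 3.0
```

Call:
servo_tool(increments=[[-0.5, 0.9, 0, 0, 0, 0, 1], [-0.9, 1.6, 0, 0, 0, 0, 1], [-0.9, 1.6, 3, 0, 0, 0, 1], [-0.9, 1.6, 7, 0, 0, 0, 1], [-0.9, 1.6, 11, 0, 0, 0, 1], [-0.9, 1.6, 14, 0, 0, 0, 1], [-0.9, -2, 15, 0, 0, 0, 1], [-0.9, -6, 15, 0, 0, 0, 1], [-0.9, -10, 15, 0, 0, 0, 1], [-0.9, -14, 15, 0, 0, 0, 1], [-0.9, -18, 15, 0, 0, 0, 1], [-0.9, -22, 15, 0, 0, 0, 1], [-0.9, -26, 15, 0, 0, 0, 1], [-0.9, -26, 15, 0, 0, 0, 1], [-0.9, -26, 15, 0, 0, 0, 1]])

```text
t: 14.53
ee_pos: [523.3, -274.2, 166.8]
orientation: [3.034, 0.814, 0.001]
ft_force: [-0.9, 1.0, -0.6]
width: 87.7
grasp_force: 0.0
```

Run:
```python
from h import *
snap("top","t7",(280,210,360,290),5); snap("scene","s7"); seg("t7")
print(p("t7",[520,1.3,58]))
a=cv2.imread("pics/t7.png"); b=cv2.resize(cv2.imread("pics/s7_raw.png")[205:295,265:380],(400,313))
b=np.vstack([b,np.zeros((87,400,3),np.uint8)]);cv2.imwrite("pics/v7.png",np.hstack([a,b]))
for X in [(609.4,111.6,8),(630.5,-87,8),(430.5,-107.5,8),(409.8,88.2,8),(520,1.3,58)]:
  u,v=p("s7",X); print((u-265)*400/115+400,(v-205)*313/90)
```

```text
t7 centre [520.6   4.2  58. ] sides 55.1 54.5 yaw -59.4
(np.float64(320.1341941633665), np.float64(250.91948002823858))
619.7869967498785 286.3111233779233
411.6947352974429 163.4890434587263
583.4956682049731 31.861792824222995
783.4251848086907 134.88539010155716
599.3644752477846 99.44687635174654
```

View pics/v7.png

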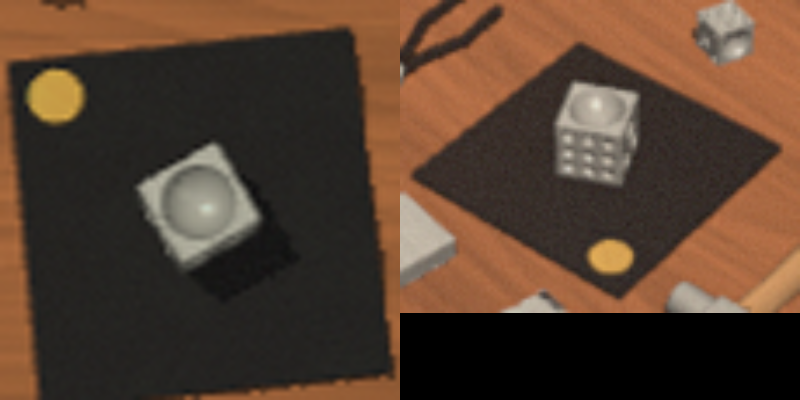

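The cube is in the middle of the mat with its large dish up: scene crop top centre (599,110) against an expected (599,111). The blank and the other tools are untouched. Handing in.

```bash
python3 -c "
from workcell import ctrl
print(ctrl.close_job())"
```

```text
the job is handed in; nothing more can be done
None
```

I tipped the cube so the large dish faces straight up, then pushed it back to within about 3 mm of the middle of the mat, as measured in the last pictures; nothing else was touched, and I handed the job in at about 15 s.

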